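# Snap the missing cap onto the bracket stud

### The arm

A 6-joint arm with a two-finger parallel gripper is mounted at the origin on the work surface. World frame = base frame: x ahead of the robot, y to its left, z up, the work surface at z = 0. Lengths are in m, angles in rad, forces in N, time in s.
With the tool pointing down it reaches from about 0.3 to 0.875 m from the base axis. Payload 6.4 kg.
Tool frame: the origin (TCP) lies between the finger pads; the fingertips stand 25 mm ahead of it and the grasp point (between the pads) lies 6 mm ahead of it; z points along the fingers, y is the line along which they close (so a half turn about z gives the same grasp; the last joint's range is limited). The gripper opens to 85 mm and grips with 20 to 120 N. Pads are 22 mm wide; open, the fingers measure 114 mm over their backs; the gripper's body (76 mm by 85 mm) begins 54 mm behind the grasp point. The pads swing forward as they close: fully open they stand 13 mm farther back than shut.
Start: joints at [-1.48, 0.181, 1.607, -0, 1.354, -0.206], TCP at [0.168, -0.55, 0.256] pointing down, gripper open.
Joint ranges: [-2.99, 2.99], [-0.89, 2.07], [0.3, 2.58], [-1.14, 4.28], [0, 2.63], [-3.12, 3.12]. Speed limits (rad/s): [2.57, 2.57, 3.01, 3.14, 3.14, 3.14].

### API

Orientations are given as a unit quaternion [w, x, y, z].
In Python, from bench import ctrl gives the robot as it stands.
- The arm moves only by the tool servo_tool, never from a script. Its argument "series" is text: rows parted by semicolons, each of 7 numbers parted by spaces: the gripper command: -1 is fully open, 1 is shut, values between are in proportion, then the shift along the tool's x, y, z in m, then the turn, a rotation vector about the tool's x, y, z in degrees. A call has 1 to 12 rows; each row is the pose to reach, as a shift and turn from the pose commanded when the call began, along the tool's axes at that moment; what a row does not reach only later rows make up. A row lasts 1/12 s, in which the tool goes at most 41.7 mm and 7.16 degrees, less where a joint would pass 70% of its speed; a pose out of reach is approached as far as the arm can. A call with a gripper value outside its range is refused whole. The fingers move at their own pace and stop on an object; the grip force is fixed at half the most. Time passes only in rows, so rows that repeat a pose let the fingers close. It gives the time, the measured TCP pose, the force, the opening and the grip force at its end, in the units of the state.
- ctrl.get_obs(): the state, without advancing time (a new reading comes with each control period).
- ctrl.camera(name): name is "scene" or "top" or "wrist"; returns a dict with "img" (480x640x3 uint8, red, green, blue), "z_map" (480x640 float32, m along the optical axis (not along the pixel's ray), 0 where there is no reading), "fovy" (degrees; the focal length in pixels is half the picture's height over the tangent of half this angle, whatever the lens; pixels are square), "cx", "cy" (the principal point, pixels), "extrinsics" (4x4, takes a point from camera to world coordinates); the wrist camera has in their place "T_tool_cam" (4x4, takes a point from camera to tool coordinates, whose origin is the TCP and whose axes are the flange's). Camera axes: x right, y down, z forward; pixel columns grow to the right and rows downward; lengths in m; the calibration is good to about 2 mm. A picture is of the moment at which its call begins: read the wrist's pose just before it.
- ctrl.hand_in(): hands the job in; it is judged then, once.
The state is a dict: "time_s": time; "q": joint angles; "dq": joint speeds; "joint_efforts": joint torques, N m; "eef_pos": TCP position; "eef_rot": TCP orientation; "wrist_force": force on the tool from outside, world axes, zero at the start; "torque": the same for the moment, N m; "opening": opening from 0.0 (shut) to 1.0 (fully open); "grasp_force": force on a finger pad.
Only numpy, scipy, OpenCV 4.12 (cv2) and the standard library are available. Lean on these libraries where they do the work, as an engineer would, in place of code of your own. Each camera call takes 0.05 s, during which the arm holds its last target. There are 200 camera calls.

### The job

Lift the lid off the round steel tin by its knob and set it down flat on a clear spot of the shelf, then take the snap cap out of the tin and press it straight down over the bare stud of the steel strap. Feel it click past the catches and do not let up: the job finishes with the robot still on the cap, pressing it firmly so that the sprung collar under it stays pushed right down. Do not drop the lid, keep the tin standing upright, and leave the other things on the shelf where they are.

Things in the scene. Friction and masses are not known exactly. Their poses are not given: they have to be found in the camera images.
- tin: Round open steel tin, 130 mm outside diameter, 54 mm tall, walls and floor 3 mm thick, loose, 0.4 kg or so. Origin at the centre of its underside, z up.
- lid: Loose round steel lid, 134 mm diameter, about 0.14 kg. Origin at the centre of its underside: lowest a plug (116 mm diameter, 6 mm high, loose in the tin's mouth), then the 4 mm disc, top 10 mm above the origin, then the knob. It starts on the tin, origin 48 mm above the tin's underside; set down flat on the shelf its origin is at height 0.
- lid_knob (a point): Middle of the lid's black upright knob: a 25 mm diameter cylinder from 16 to 40 mm above the lid's origin on an 18 mm neck; this point is 30 mm above the lid's origin, 20 mm above the top of the lid's disc.
- cap_mid (a point): Centre of the loose snap cap, a grey plastic cylinder 36 mm in diameter, 42 mm tall, flat top, open below (z up its axis), about 30 g. It stands open end down on the tin's floor, hidden by the lid at first, centre 24 mm above the tin's underside, within 12 mm of its axis. Bore 27 mm wide, 34 mm deep; inner lip 20 mm wide, 4 mm above the bottom edge.
- stud_top (a point): Centre of the top of the bare upright stud, 14 mm diameter, top 32 mm above the shelf. Four sprung ball catches stand out round it to 24 mm across, 8 mm below this point. The cap's lip meets them with the cap's centre 14 mm above this point, needs some 8 N, clicks over (force drops) at about 9 mm, meets the collar at about 5 mm and has it fully down at 0 mm.
- bracket: Flat fixed steel strap of the shelf bracket, 150 mm along its y, 50 mm along x, 6 mm thick, lying on the shelf. Origin under its centre. The bare stud stands at y = -40 mm; at y = +40 mm stands a like stud with its grey cap already fitted (36 mm diameter, top 53 mm above the shelf): leave that one.
- collar (a joint): Sprung aluminium collar (33 mm diameter) round the foot of the bare stud, pushed down by the cap's bottom edge: 0 = up (its top 16 mm above the shelf), 0.005 m = fully down. Spring 1.8 N per mm with 1 N preload, 10 N when fully down. It springs up again if the cap is let go.
- jar: Bystander: lever-lock glass jar, 90 mm diameter, 150 mm tall, at the back. Origin under its centre.
- cup: Bystander: yellow plastic measuring cup, 84 mm diameter, 75 mm tall, flat 70 mm handle along its +y. Origin under its centre.
- tub: Bystander: closed green tub, 118 mm diameter, 97 mm tall. Origin under its centre.
- tape: Bystander: roll of brown tape lying flat, 80 mm diameter, 22 mm tall. Origin under its centre.
- peg: Bystander: wooden clothes peg lying flat, 75 x 10 x 13 mm, long side along its x. Origin under its centre.
- driver: Bystander: screwdriver lying flat along its x, about 200 mm long. Origin under its middle.

How it is judged:
On the way, in this order (a step that is already met when the one before it is completed fails the run):
1. the lid lies flat on the shelf beside the tin, let go (height (world z) of lid below 0.012 m and angle between lid's own z axis and vertical below 0.12 rad and horizontal distance between lid and tin above 0.125 m and contact force between the fingers and lid below 0.1 N and linear speed of lid below 0.03 m/s), for 0.2 s.
2. the cap has clicked past the catches of the bare stud (z of cap_mid in the frame of stud_top below 0.0055 m and horizontal distance between cap_mid and stud_top below 0.004 m and angle between cap_mid's own z axis and vertical below 0.12 rad), for 0.1 s.
At the end, for the whole second after the job is handed in: Cap upright on the bare stud (4 mm, 0.12 rad), under 5.5 mm above its top; robot still pressing it, over 3 N, collar over 3 of 5 mm down; lid let go, still and flat on the shelf (0.12 rad, under 12 mm up), over 125 mm from the tin centre to centre; tin upright (0.1 rad) on the shelf (all of step 1 and all of step 2 and value of joint collar above 0.003 m and contact force between any of the fingers, the arm and cap above 3 N and angle between tin's own z axis and vertical below 0.1 rad and height (world z) of tin below 0.01 m); the arm keeps its last pose, push and grip.
It fails at once if another thing on the shelf is shoved more than 30 mm (distance of any of jar, cup, tub, tape, peg, driver from where it was at the start of the episode above 0.03 m).
It fails at once if the lid is dropped from more than 40 mm (height (world z) of lid above 0.04 m and contact force between the fingers and lid below 0.02 N and contact force between lid and tin below 0.02 N).
It fails at once if the tin is tipped over (angle between tin's own z axis and vertical above 0.6 rad).
It also fails if it takes over 58 s, if anything falls off the work surface, if the arm or the gripper's body presses on something with over 40 N, if the wrist force passes 120 N, or if a joint passes its speed limit or range.

## Working session

There is one attempt and no reset: what is moved stays moved. The work goes in short steps, Python scripts to look and compute and a tool call to move; the robot and the scene stay as the last step left them, time stands still between calls to the robot, and variables do not carry over. Pictures are saved under pics/ and viewed, at most 10 in all, crops included, and the job is handed in when it is done.

Besides the shell and the picture viewer there is one more tool, called after "Emit:" as name(argument=value, ...), one argument or row to a line, values as JSON. servo_tool: Moves the arm, as the interface text tells. Its arguments: {"type":"object","properties":{"series":{"type":"string"}},"required":["series"]}

```bash
ls; mkdir -p pics; cat > h.py <<'E'
import numpy as np, cv2
from bench import ctrl
from scipy.spatial.transform import Rotation as R
def pose(o=None):
    o=o or ctrl.get_obs(); T=np.eye(4); w,x,y,z=o["eef_rot"]
    T[:3,:3]=R.from_quat([x,y,z,w]).as_matrix(); T[:3,3]=o["eef_pos"]; return T
def cam(n):
    T=pose(); c=ctrl.camera(n)
    c["E"]=np.array(c["extrinsics"]) if n!="wrist" else T@np.array(c["T_tool_cam"])
    c["f"]=240/np.tan(np.radians(c["fovy"])/2); return c
def cloud(c):
    v,u=np.mgrid[:480,:640]; z=c["z_map"]
    p=np.stack([(u-c["cx"])/c["f"]*z,(v-c["cy"])/c["f"]*z,z],-1)
    return p@c["E"][:3,:3].T+c["E"][:3,3]
def ray(c,u,v,h):
    d=c["E"][:3,:3]@np.array([(u-c["cx"])/c["f"],(v-c["cy"])/c["f"],1]); o=c["E"][:3,3]
    return o+d*(h-o[2])/d[2]
def save(c,n): cv2.imwrite("pics/"+n,c["img"][...,::-1])
def tool(p):  # world point -> tool coords
    T=pose(); return T[:3,:3].T@(np.array(p)-T[:3,3])
E
python3 - <<'E'
from h import *
for n in ["top","scene"]:
    c=cam(n); save(c,n+".png"); np.savez("pics/"+n,P=cloud(c),img=c["img"],E=c["E"],f=c["f"],cx=c["cx"],cy=c["cy"]); print(n,c["E"].round(3),c["fovy"],c["cx"],c["cy"])
o=ctrl.get_obs(); print(o); print(pose().round(3))
E
```

```text
pics
top [[-3.000e-03 -9.950e-01  1.020e-01  4.470e-01]
 [-1.000e+00  1.000e-03 -1.700e-02 -1.000e-03]
 [ 1.700e-02 -1.020e-01 -9.950e-01  1.284e+00]
 [ 0.000e+00  0.000e+00  0.000e+00  1.000e+00]] 47.20513084610015 319.9752469137639 238.91092498812876
scene [[-0.745  0.479 -0.464  1.405]
 [ 0.667  0.549 -0.504  0.862]
 [ 0.013 -0.685 -0.728  1.382]
 [ 0.     0.     0.     1.   ]] 42.06200104365438 311.3218769090405 243.36973220188872
{'time_s': 0.1, 'q': array([-1.48029686e+00,  1.81487649e-01,  1.60791350e+00,  6.69025991e-06,
        1.35381170e+00, -2.06304908e-01]), 'dq': array([ 0.00261969, -0.00188591, -0.00238278, -0.00097745,  0.00189845,
       -0.00244384]), 'joint_efforts': array([-2.39332292e-05, -4.45881736e+01, -3.52240062e+01, -3.98940556e-04,
        4.12150141e-03, -7.20355274e-06]), 'eef_pos': array([ 0.16814088, -0.54938137,  0.25545981]), 'eef_rot': array([-8.08553187e-04,  9.89008372e-01,  1.47857308e-01,  5.01414099e-05]), 'wrist_force': array([-0.06585025,  0.30047414,  0.16403858]), 'torque': array([ 0.036081  , -0.0208229 ,  0.03769708]), 'grasp_force': 0.0, 'opening': 0.9979461842977516}
[[ 0.956  0.292 -0.     0.168]
 [ 0.292 -0.956  0.002 -0.549]
 [ 0.    -0.002 -1.     0.255]
 [ 0.     0.     0.     1.   ]]
```

View pics/top.png

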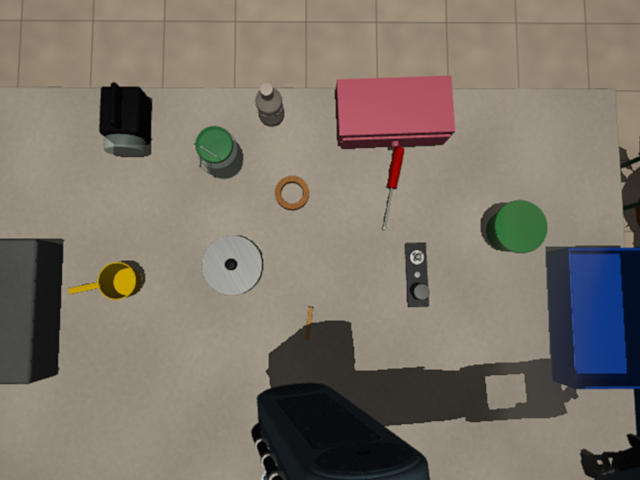

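View pics/scene.png

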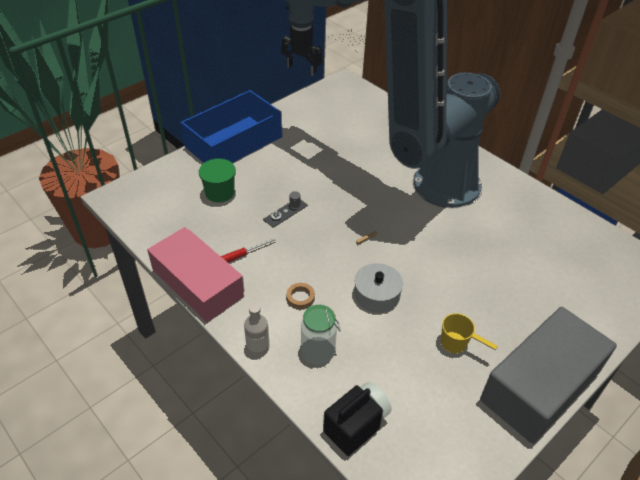

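The top view shows the lid at px (232,265) with its knob at (231,264), the bare stud near (417,257) and the fitted cap at (421,290). The peg is at (310,322) and the tape at (292,193). The scene view confirms the layout, and around (325,262) in the top view is clear for the lid.

```bash
python3 - <<'E'
from h import *
for n in ["top","scene"]:
    d=np.load(f"pics/{n}.npz"); P=d["P"]; c=dict(E=d["E"],f=d["f"],cx=d["cx"],cy=d["cy"])
    hsv=cv2.cvtColor(d["img"],cv2.COLOR_RGB2HSV)
    def rep(name,m):
        p=P[m]; print(n,name,m.sum(),p.mean(0).round(4),((p.min(0)+p.max(0))/2).round(4),p.max(0).round(3)) if m.sum() else print(n,name,0)
    x,y,z=P[...,0],P[...,1],P[...,2]
    box=lambda a,b,e,f: (x>a)&(x<b)&(y>e)&(y<f)
    lb=box(.33,.52,.1,.32)
    rep("disc",lb&(z>.052)&(z<.064)); rep("knob",lb&(z>.075)&(z<.1))
    sb=box(.3,.6,-.32,-.14)
    rep("strap",sb&(z>.0035)&(z<.009)); rep("cap",sb&(z>.048)&(z<.06)); rep("stud",sb&(z>.027)&(z<.036))
    dark=(hsv[...,2]<70)&sb&(z<.012)&(z>.002)
    k=cv2.morphologyEx(dark.astype(np.uint8),cv2.MORPH_CLOSE,np.ones((9,9)))
    r=cv2.minAreaRect(np.argwhere(k)[:,::-1].astype(np.float32)); print("rect",r,ray(c,*r[0],.006).round(4))
E
```

```text
top disc 1430 [0.4886 0.1754 0.0581] [0.4848 0.1757 0.058 ] [0.519 0.242 0.064]
top knob 81 [0.513  0.1747 0.0873] [0.512  0.1753 0.0856] [0.52  0.187 0.094]
top strap 1305 [ 0.465  -0.2352  0.0053] [ 0.4497 -0.2298  0.0062] [ 0.599 -0.14   0.009]
top cap 192 [ 0.456  -0.2481  0.0528] [ 0.4567 -0.2478  0.0538] [ 0.473 -0.231  0.059]
top stud 48 [ 0.5222 -0.2435  0.0303] [ 0.4937 -0.2416  0.0312] [ 0.545 -0.23   0.035]
rect ((416.1142883300781, 274.3222961425781), (63.46427536010742, 20.827285766601562), 87.1844482421875) [ 0.4947 -0.2474  0.006 ]
scene disc 602 [0.488  0.1763 0.0576] [0.4833 0.1743 0.058 ] [0.52  0.24  0.064]
scene knob 37 [0.5142 0.1749 0.0874] [0.5121 0.1736 0.0858] [0.52  0.187 0.095]
scene strap 598 [ 0.464  -0.2337  0.0055] [ 0.4503 -0.23    0.0062] [ 0.599 -0.14   0.009]
scene cap 69 [ 0.4573 -0.248   0.0525] [ 0.4571 -0.2487  0.053 ] [ 0.476 -0.23   0.058]
scene stud 35 [ 0.4865 -0.2426  0.0313] [ 0.4985 -0.244   0.0318] [ 0.544 -0.23   0.036]
rect ((283.9045104980469, 212.24720764160156), (7.949984550476074, 28.40794563293457), 57.9946174621582) [ 0.5028 -0.2483  0.006 ]
```

```bash
python3 - <<'E'
from h import *
for n in ["top","scene"]:
    d=np.load(f"pics/{n}.npz"); P=d["P"]
    x,y,z=P[...,0],P[...,1],P[...,2]
    lb=(abs(x-.52)<.1)&(abs(y-.175)<.1)
    for nm,m in [("disc",lb&(z>.052)&(z<.064)),("knob",lb&(z>.08)&(z<.1)),("stud",(abs(x-.535)<.02)&(abs(y+.245)<.03)&(z>.026)&(z<.04))]:
        p=P[m]; (cc,rr)=cv2.minEnclosingCircle(p[:,:2].astype(np.float32)); print(n,nm,p.mean(0).round(4),np.round(cc,4),round(rr,4))
    for nm,m in [("tape",(z>.012)&(z<.03)&(abs(x-.68)<.1)&(abs(y-.06)<.08)),("peg",(z>.007)&(z<.02)&(abs(x-.4)<.08)&(abs(y-.03)<.06)),("mid",(z>.004)&(abs(x-.515)<.08)&(abs(y+.035)<.08))]:
        p=P[m]; print(nm,len(p),p.min(0).round(3) if len(p) else "",p.max(0).round(3) if len(p) else "")
print(tool([.517,.175,.25]), tool([.535,-.245,.25]))
E
```

```text
top disc [0.5158 0.1753 0.0581] [0.5162 0.176 ] 0.0672
top knob [0.5158 0.1751 0.0877] [0.5162 0.1754] 0.0124
top stud [ 0.5356 -0.2457  0.0298] [ 0.5351 -0.246 ] 0.0114
tape 555 [0.648 0.004 0.012] [0.728 0.084 0.029]
peg 158 [ 0.331 -0.023  0.007] [0.471 0.079 0.019]
mid 1436 [ 0.436 -0.114  0.004] [0.594 0.044 1.284]
scene disc [0.5191 0.1763 0.0576] [0.514  0.1763] 0.0714
scene knob [0.5189 0.1758 0.0869] [0.5174 0.1739] 0.0143
scene stud [ 0.5373 -0.2462  0.0292] [ 0.5382 -0.2463] 0.0083
tape 373 [0.648 0.003 0.012] [0.731 0.087 0.029]
peg 109 [ 0.337 -0.029  0.007] [0.479 0.087 0.018]
mid 221 [ 0.437 -0.115  0.004] [0.595 0.044 0.011]
[ 0.54545949 -0.5906704   0.00658026] [ 0.43983752 -0.18377049  0.00589979]
```

Emit:
servo_tool(
  series="-1 .037 -.0153 0 0 0 0;-1 .074 -.031 0 0 0 0;-1 .111 -.046 0 0 0 0;-1 .148 -.0615 0 0 0 0;-1 .185 -.077 0 0 0 0;-1 .222 -.0925 0 0 0 0;-1 .259 -.108 0 0 0 0;-1 .296 -.1235 0 0 0 0;-1 .333 -.139 0 0 0 0;-1 .37 -.1545 0 0 0 0;-1 .405 -.17 0 0 0 0;-1 .44 -.184 0 0 0 0",
)

```text
time_s: 1.1
eef_pos: [0.5362, -0.2432, 0.2559]
eef_rot: [-0.0, 0.989, 0.148, -0.0]
wrist_force: [0.3, -0.6, 0.7]
opening: 1.002
grasp_force: 0.0
```

```bash
python3 - <<'E'
from h import *
c=cam("wrist"); save(c,"w1.png"); P=cloud(c); np.savez("pics/w1",P=P,img=c["img"],E=c["E"],f=c["f"],cx=c["cx"],cy=c["cy"])
print(c["T_tool_cam"],c["f"]); o=ctrl.get_obs(); print(o["time_s"],o["eef_pos"],o["dq"].round(3))
x,y,z=P[...,0],P[...,1],P[...,2]
for nm,m in [("stud",(abs(x-.536)<.02)&(abs(y+.246)<.02)&(z>.028)&(z<.04)),("cap",(abs(x-.457)<.03)&(abs(y+.248)<.03)&(z>.048)&(z<.06))]:
    p=P[m]
    if len(p): (cc,rr)=cv2.minEnclosingCircle(p[:,:2].astype(np.float32)); print(nm,len(p),p.mean(0).round(4),np.round(cc,4),round(rr,4)); vv,uu=np.nonzero(m); print(uu.mean(),vv.mean())
E
```

```text
[[-5.39360252e-04 -9.48037010e-01 -3.18159610e-01  8.12438390e-02]
 [ 9.99999750e-01 -3.65511220e-04 -6.06117014e-04  2.07144914e-04]
 [ 4.58330454e-04 -3.18159857e-01  9.48036969e-01 -1.17386001e-01]
 [ 0.00000000e+00  0.00000000e+00  0.00000000e+00  1.00000000e+00]] 364.2384575450984
1.15 [ 0.54038044 -0.23887734  0.25600973] [-0.07  -0.037  0.05  -0.02   0.003 -0.139]
stud 161 [ 0.5361 -0.2491  0.0304] [ 0.536  -0.2485] 0.0101
327.6894409937888 206.472049689441
cap 963 [ 0.4568 -0.2514  0.0526] [ 0.4557 -0.2512] 0.0182
306.0716510903427 288.38733125649014
```

View pics/w1.png

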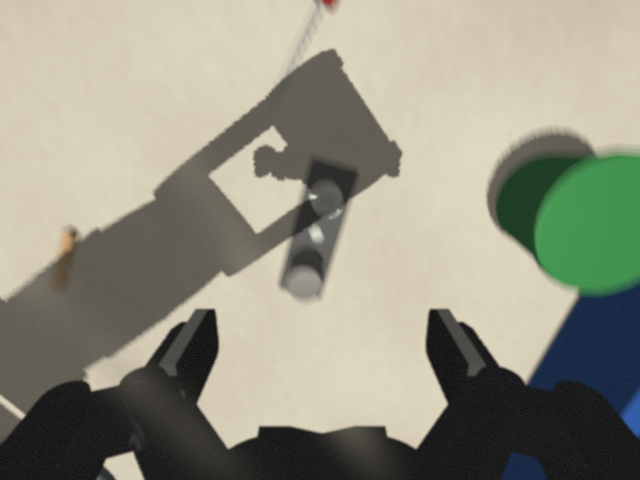

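The wrist view is blurred because the arm was still settling. The stud is at px (327,205), the fitted cap at (305,285), and the tub is to the right. I'll take it again now that it is still.

```bash
cat >> h.py <<'E'
def circ(P,m,nm):
    p=P[m]
    if len(p)<5: print(nm,"none"); return
    cc,rr=cv2.minEnclosingCircle(p[:,:2].astype(np.float32)); print(nm,len(p),p.mean(0).round(4),np.round(cc,4),round(rr,4))
def strap(P):
    x,y,z=P[...,0],P[...,1],P[...,2]
    circ(P,(np.hypot(x-.536,y+.246)<.013)&(z>.029)&(z<.038),"stud"); circ(P,(np.hypot(x-.457,y+.249)<.025)&(z>.049)&(z<.058),"cap")
E
python3 - <<'E'
from h import *
ctrl.camera("wrist"); ctrl.camera("wrist")
for i in range(2):
    P=cloud(cam("wrist")); strap(P)
o=ctrl.get_obs(); print(o["time_s"],o["eef_pos"],o["dq"].round(3))
strap(np.load("pics/top.npz")["P"])
print(tool([.5165,.1752,.25]))
E
```

```text
stud 120 [ 0.5361 -0.2494  0.0311] [ 0.5318 -0.2514] 0.004
cap 950 [ 0.4567 -0.2513  0.0526] [ 0.4559 -0.2516] 0.018
stud 124 [ 0.5361 -0.2492  0.031 ] [ 0.535  -0.2481] 0.0073
cap 960 [ 0.4567 -0.2515  0.0527] [ 0.456  -0.2513] 0.0181
1.35 [ 0.53479256 -0.24503676  0.25568097] [-0.029 -0.01   0.008  0.001 -0.001  0.   ]
stud 25 [ 0.5347 -0.245   0.0315] [ 0.5324 -0.2446] 0.0088
cap 186 [ 0.4559 -0.2481  0.0528] [ 0.4563 -0.2481] 0.0179
[ 0.10576624 -0.4071184   0.00582548]
```

Emit:
servo_tool(
  series="-1 .0095 -.037 0 0 0 0;-1 .019 -.074 0 0 0 0;-1 .0285 -.111 0 0 0 0;-1 .038 -.148 0 0 0 0;-1 .0475 -.185 0 0 0 0;-1 .057 -.222 0 0 0 0;-1 .0665 -.259 .01 0 0 0;-1 .076 -.296 .02 0 0 0;-1 .086 -.333 .03 0 0 0;-1 .096 -.37 .04 0 0 0;-1 .106 -.407 .05 0 0 0;-1 .106 -.407 .05 0 0 0",
)

```text
time_s: 2.35
eef_pos: [0.5152, 0.1789, 0.2042]
eef_rot: [-0.001, 0.989, 0.149, -0.002]
wrist_force: [-0.5, -0.3, 0.1]
opening: 1.002
grasp_force: 0.0
```

```bash
cat >> h.py <<'E'
def lid(P,x0=.5165,y0=.1752,h=0.048):
    x,y,z=P[...,0],P[...,1],P[...,2]; r=np.hypot(x-x0,y-y0)
    circ(P,(r<.09)&(abs(z-h-.01)<.004),"disc"); circ(P,(r<.03)&(z>h+.035)&(z<h+.046),"knob")
E
python3 - <<'E'
from h import *
for i in range(3): ctrl.camera("wrist")
c=cam("wrist"); P=cloud(c); lid(P); save(c,"w2.png")
o=ctrl.get_obs(); print(o["time_s"],o["eef_pos"],o["dq"].round(3)); print(tool([.5165,.1752,.088]))
E
```

```text
disc 21735 [0.5204 0.1741 0.0579] [0.5158 0.1726] 0.0672
knob 959 [0.5172 0.173  0.0874] [0.5164 0.1727] 0.0125
2.55 [0.51779943 0.17337223 0.20650391] [-0.016 -0.007 -0.007  0.003 -0.001  0.002]
[-0.0007236  -0.00220422  0.11850242]
```

Emit:
servo_tool(
  series="-1 -.001 -.001 .035 0 0 0;-1 -.001 -.001 .07 0 0 0;-1 -.001 -.001 .1 0 0 0;-1 -.001 -.001 .117 0 0 0;-1 -.001 -.001 .117 0 0 0;0.2 -.001 -.001 .117 0 0 0;0.6 -.001 -.001 .117 0 0 0;1 -.001 -.001 .117 0 0 0;1 -.001 -.001 .117 0 0 0;1 -.001 -.001 .117 0 0 0;1 -.001 -.001 .117 0 0 0;1 -.001 -.001 .117 0 0 0",
)

```text
time_s: 3.55
eef_pos: [0.5175, 0.1756, 0.0911]
eef_rot: [0.0, 0.989, 0.148, 0.001]
wrist_force: [-1.9, -2.0, 6.7]
opening: 0.271
grasp_force: 58.6
```

```bash
python3 - <<'E'
from h import *
o=ctrl.get_obs(); print(o["time_s"],o["eef_pos"],o["opening"],o["grasp_force"],o["wrist_force"],o["torque"])
P=cloud(cam("wrist")); lid(P); P=cloud(cam("top")); lid(P)
print(ctrl.get_obs()["eef_pos"])
E
```

```text
3.55 [0.51745637 0.17555069 0.09106542] 0.270657547310573 58.61603379249573 [-1.93872912 -1.99817073  6.74769782] [-0.2993925   0.17974884 -0.01249003]
disc 43370 [0.5322 0.1801 0.0578] [0.5152 0.1749] 0.0674
knob 4096 [0.5194 0.1761 0.0877] [0.5228 0.1773] 0.0253
disc 658 [0.5018 0.1508 0.0581] [0.5154 0.1777] 0.0667
knob none
[0.51744201 0.17554348 0.09105089]
```

Emit:
servo_tool(
  series="1 0 0 -.005 0 0 0;1 0 0 -.015 0 0 0;1 0 0 -.03 0 0 0;1 0 0 -.045 0 0 0;1 0 0 -.055 0 0 0;1 -.005 .02 -.055 0 0 0;1 -.0125 .05 -.055 0 0 0;1 -.02 .08 -.055 0 0 0;1 -.0275 .11 -.055 0 0 0;1 -.035 .14 -.055 0 0 0;1 -.042 .17 -.05 0 0 0;1 -.048 .2 -.04 0 0 0",
)

```text
time_s: 4.65
eef_pos: [0.5296, -0.0312, 0.1309]
eef_rot: [0.001, 0.989, 0.148, 0.001]
wrist_force: [1.7, -0.5, -1.9]
opening: 0.269
grasp_force: 59.3
```

Emit:
servo_tool(
  series="1 0 0 0 0 0 0;1 0 0 .02 0 0 0;1 0 0 .04 0 0 0;1 0 0 .06 0 0 0;1 0 0 .072 0 0 0;1 0 0 .08 0 0 0;1 0 0 .08 0 0 0;1 0 0 .08 0 0 0",
)

```text
time_s: 5.32
eef_pos: [0.529, -0.0295, 0.0496]
eef_rot: [-0.0, 0.989, 0.148, -0.0]
wrist_force: [-0.0, -0.6, -1.2]
opening: 0.27
grasp_force: 59.5
```

```bash
python3 - <<'E'
from h import *
o=ctrl.get_obs(); print(o["time_s"],o["eef_pos"],o["opening"],o["grasp_force"],o["wrist_force"])
c=cam("wrist"); P=cloud(c); save(c,"w3.png")
x,y,z=P[...,0],P[...,1],P[...,2]; r=np.hypot(x-.53,y+.03)
m=(r<.062)&(r>.045)&(z>-.01)&(z<.03); p=P[m]; A=np.c_[p[:,:2]-[.53,-.03],np.ones(len(p))]; print(len(p),np.linalg.lstsq(A,p[:,2],rcond=None)[0])
E
```

```text
5.3167 [ 0.52899458 -0.02946947  0.04957846] 0.2703747086615601 59.47510778903961 [-0.03587338 -0.56355585 -1.15948547]
20727 [-0.0022878   0.00055843  0.01625726]
```

View pics/w3.png

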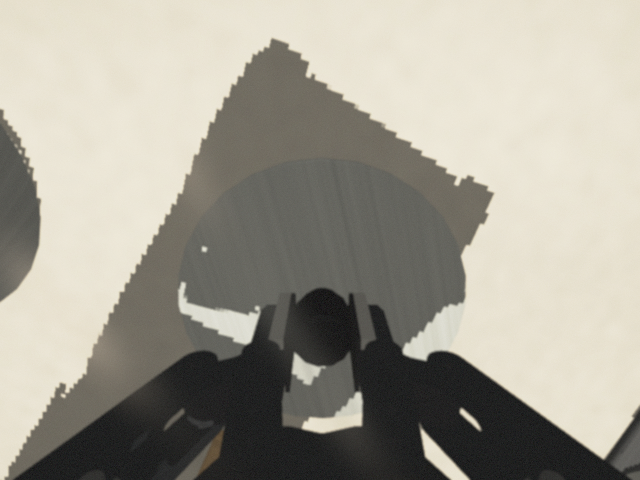

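The lid is held level at px (322,260) by its knob, with the disc top at 16 mm, so it is about 6 mm above the shelf. I'll lower it, release it, and rise.

Emit:
servo_tool(
  series="1 0 0 .003 0 0 0;1 0 0 .005 0 0 0;1 0 0 .006 0 0 0;1 0 0 .0065 0 0 0;1 0 0 .0065 0 0 0;.6 0 0 .0065 0 0 0;.3 0 0 .0065 0 0 0;0 0 0 .0065 0 0 0;0 0 0 .0065 0 0 0;0 0 0 .0065 0 0 0;0 0 0 -.03 0 0 0;0 0 0 -.07 0 0 0",
)

```text
time_s: 6.37
eef_pos: [0.526, -0.029, 0.1169]
eef_rot: [-0.002, 0.989, 0.148, -0.004]
wrist_force: [0.8, -0.9, -0.0]
opening: 0.502
grasp_force: 0.0
```

```bash
python3 - <<'E'
from h import *
o=ctrl.get_obs(); print(o["time_s"],o["eef_pos"],o["opening"],o["grasp_force"],o["wrist_force"])
c=cam("top"); P=cloud(c); lid(P,.529,-.03,0); np.savez("pics/top2",P=P,img=c["img"]); save(c,"top2.png")
x,y,z=P[...,0],P[...,1],P[...,2]; r=np.hypot(x-.516,y-.177)
circ(P,(r<.03)&(z>.036)&(z<.05),"cap"); circ(P,(r<.08)&(z>.051)&(z<.058),"rim")
print(tool([.5155,.175,.2]))
E
```

```text
6.3667 [ 0.52595359 -0.02895121  0.11685507] 0.5019734154581857 0.0 [ 0.77302079 -0.89247951 -0.00319519]
disc 583 [ 0.4837 -0.0205  0.0098] [ 0.4832 -0.021 ] 0.0584
knob none
cap 198 [0.5093 0.1739 0.0448] [0.51  0.174] 0.0183
rim 223 [0.5171 0.1744 0.054 ] [0.5156 0.1762] 0.0652
[ 0.04458633 -0.20098016 -0.07353266]
```

Emit:
servo_tool(
  series="-.3 0 0 -.03 0 0 0;-.3 .004 -.02 -.06 0 0 0;-.3 .012 -.06 -.075 0 0 0;-.3 .02 -.1 -.075 0 0 0;-.3 .028 -.14 -.075 0 0 0;-.3 .036 -.178 -.075 0 0 0;-.3 .0405 -.199 -.075 0 0 0;-.3 .0405 -.199 -.075 0 0 0;-.3 .0405 -.199 -.075 0 0 0;-.3 .0405 -.199 -.075 0 0 0",
)

```text
time_s: 7.25
eef_pos: [0.5094, 0.172, 0.1942]
eef_rot: [0.0, 0.989, 0.148, 0.0]
wrist_force: [-0.5, 0.4, -0.4]
opening: 0.65
grasp_force: 0.0
```

```bash
python3 - <<'E'
from h import *
c=cam("top"); lid(cloud(c),.529,-.03,0)
c=cam("wrist"); P=cloud(c); save(c,"w4.png")
x,y,z=P[...,0],P[...,1],P[...,2]; r=np.hypot(x-.516,y-.175)
circ(P,(r<.03)&(z>.042)&(z<.049),"cap"); circ(P,(r<.08)&(z>.051)&(z<.058),"rim")
o=ctrl.get_obs(); print(o["time_s"],o["eef_pos"],o["opening"],o["dq"].round(3))
E
```

```text
disc 2185 [ 0.5265 -0.0268  0.0099] [ 0.5271 -0.03  ] 0.0882
knob 92 [ 0.5267 -0.0271  0.0397] [ 0.5269 -0.027 ] 0.0121
cap 1591 [0.5104 0.1715 0.0447] [0.5098 0.1713] 0.018
rim 2419 [0.5179 0.1738 0.0535] [0.5158 0.1731] 0.065
7.35 [0.50966769 0.17126875 0.19421037] 0.6516830024916027 [-0.007 -0.     0.001  0.002  0.001  0.002]
```

View pics/w4.png

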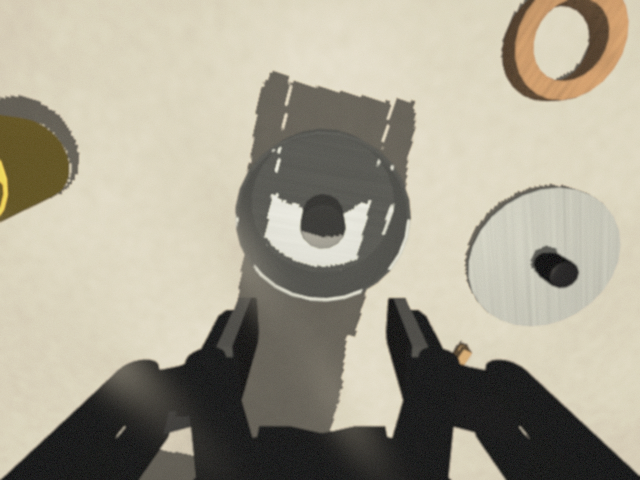

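Emit:
servo_tool(
  series="-.3 0 0 .04 0 0 0;-.3 0 0 .08 0 0 0;-.3 0 0 .11 0 0 0;-.3 0 0 .135 0 0 0;-.3 0 0 .15 0 0 0;-.3 0 0 .156 0 0 0;-.3 0 0 .156 0 0 0;-.1 0 0 .156 0 0 0;.1 0 0 .156 0 0 0;.4 0 0 .156 0 0 0;1 0 0 .156 0 0 0;1 0 0 .156 0 0 0",
)

```text
time_s: 8.35
eef_pos: [0.5109, 0.1725, 0.0401]
eef_rot: [0.0, 0.989, 0.148, 0.002]
wrist_force: [0.2, -1.0, 6.6]
opening: 0.406
grasp_force: 60.2
```

Emit:
servo_tool(
  series="1 0 0 0 0 0 0;1 0 0 0 0 0 0;1 0 0 0 0 0 0",
)

```text
time_s: 8.6
eef_pos: [0.5109, 0.1725, 0.0401]
eef_rot: [0.0, 0.989, 0.148, 0.002]
wrist_force: [-0.0, -2.1, 6.9]
opening: 0.406
grasp_force: 60.3
```

```bash
python3 - <<'E'
from h import *
o=ctrl.get_obs(); print(o["time_s"],o["eef_pos"],o["opening"],o["grasp_force"],o["wrist_force"])
c=cam("wrist"); P=cloud(c); x,y,z=P[...,0],P[...,1],P[...,2]; r=np.hypot(x-.51,y-.172)
circ(P,(r<.022)&(z>.038)&(z<.049),"cap")
print(tool([.536,-.2485,.12]))
E
```

```text
8.6 [0.51094006 0.17249938 0.04013127] 0.40584537021424755 60.257990062236786 [-0.03632486 -2.05148982  6.87386283]
cap 7263 [0.5121 0.1728 0.0443] [0.511  0.1723] 0.0216
[-0.09897354  0.40997918 -0.07976291]
```

Emit:
servo_tool(
  series="1 0 0 -.015 0 0 0;1 0 0 -.04 0 0 0;1 0 0 -.07 0 0 0;1 0 0 -.085 0 0 0;1 -.008 .034 -.085 0 0 0;1 -.016 .068 -.085 0 0 0;1 -.025 .105 -.085 0 0 0;1 -.034 .142 -.085 0 0 0;1 -.043 .18 -.085 0 0 0;1 -.052 .218 -.085 0 0 0;1 -.061 .256 -.085 0 0 0;1 -.07 .294 -.085 0 0 0",
)

```text
time_s: 9.65
eef_pos: [0.5283, -0.131, 0.124]
eef_rot: [0.0, 0.989, 0.148, 0.0]
wrist_force: [0.6, 0.1, -0.7]
opening: 0.41
grasp_force: 59.9
```

Emit:
servo_tool(
  series="1 -.008 .035 0 0 0 0;1 -.016 .07 0 0 0 0;1 -.023 .095 0 0 0 0;1 -.028 .115 0 0 0 0;1 -.028 .115 0 0 0 0;1 -.028 .115 0 0 0 0;1 -.028 .115 0 0 0 0",
)

```text
time_s: 10.23
eef_pos: [0.535, -0.2465, 0.1233]
eef_rot: [-0.0, 0.989, 0.148, -0.0]
wrist_force: [-0.1, 0.7, -0.2]
opening: 0.409
grasp_force: 59.9
```

```bash
python3 - <<'E'
from h import *
o=ctrl.get_obs(); print(o["time_s"],o["eef_pos"],o["opening"],o["grasp_force"],o["wrist_force"],o["dq"].round(3))
c=cam("wrist"); P=cloud(c); save(c,"w5.png"); strap(P)
T=pose(); Q=(P-T[:3,3])@T[:3,:3]; qx,qy,qz=Q[...,0],Q[...,1],Q[...,2]
m=(abs(qx)<.03)&(abs(qy)<.017)&(qz>-.008)&(qz<-.002); p=Q[m]; print("captop tool",len(p),p.mean(0).round(4),p.min(0).round(4),p.max(0).round(4))
m=(abs(qx)<.03)&(abs(qy)<.03)&(qz>-.015)&(qz<.03); p=Q[m]; print(len(p),np.histogram(p[:,2],12))
c=cam("top"); P=cloud(c); x,y,z=P[...,0],P[...,1],P[...,2]; circ(P,(np.hypot(x-.516,y-.175)<.08)&(z>.051)&(z<.058),"rim"); lid(P,.527,-.027,0)
E
```

```text
10.2333 [ 0.53502619 -0.24647235  0.12331221] 0.40866964425570296 59.906796240247786 [-0.06826358  0.68595188 -0.18572895] [ 0.02  -0.005  0.01  -0.001 -0.002 -0.001]
stud 277 [ 0.5364 -0.2494  0.031 ] [ 0.5367 -0.2474] 0.0086
cap 785 [ 0.4487 -0.2518  0.0527] [ 0.4538 -0.2523] 0.0164
captop tool 6352 [ 0.0001  0.0001 -0.0045] [-0.0193 -0.017  -0.008 ] [ 0.0167  0.017  -0.002 ]
13228 (array([1015,  433, 6218, 1316,  776,  715,  679,  609,  549,  397,  276,
        245]), array([-1.49805103e-02, -1.12327228e-02, -7.48493523e-03, -3.73714769e-03,
        1.06398499e-05,  3.75842739e-03,  7.50621493e-03,  1.12540025e-02,
        1.50017900e-02,  1.87495776e-02,  2.24973651e-02,  2.62451526e-02,
        2.99929402e-02]))
rim 214 [0.5156 0.1767 0.0541] [0.5159 0.1759] 0.0651
disc 2218 [ 0.5265 -0.0268  0.0099] [ 0.5307 -0.0224] 0.0853
knob 86 [ 0.5268 -0.0273  0.0397] [ 0.5268 -0.0273] 0.0122
```

View pics/w5.png

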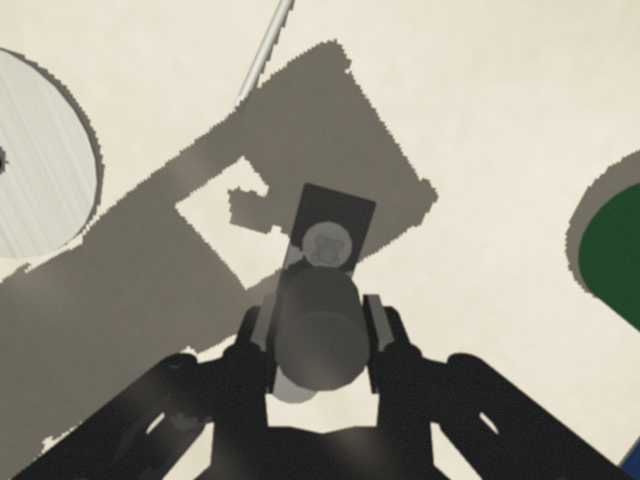

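The wrist view shows the cap held upright, its top around px (322,350), and the bare stud with its collar around (327,245). I'll refine both in the same frame.

```bash
python3 - <<'E'
from h import *
c=cam("wrist"); P=cloud(c); T=pose(); Q=(P-T[:3,3])@T[:3,:3]
g=cv2.cvtColor(c["img"],cv2.COLOR_RGB2GRAY)
x,y,z=P[...,0],P[...,1],P[...,2]
tl=lambda p:(T[:3,:3].T@(np.array(p)-T[:3,3])).round(4)
m=((np.hypot(x-.536,y+.249)<.03)&(z>.012)&(z<.02)).astype(np.uint8)
m=cv2.morphologyEx(m,cv2.MORPH_OPEN,np.ones((3,3)))
p=P[m>0]; print("collar",len(p),p.min(0),p.max(0),tl(np.r_[(p.min(0)+p.max(0))[:2]/2,.016]))
m=(np.hypot(x-.536,y+.249)<.009)&(z>.0275)&(z<.036); p=P[m]; print("studtop",len(p),p.mean(0),p.min(0),p.max(0))
h=cv2.HoughCircles(g[190:300,260:400],cv2.HOUGH_GRADIENT,1,20,param1=80,param2=15,minRadius=18,maxRadius=34)
for a in (h[0][:4] if h is not None else []): print(a+[260,190,0],ray(c,a[0]+260,a[1]+190,.016).round(4),tl(ray(c,a[0]+260,a[1]+190,.016)))
q=Q.reshape(-1,3); tz=np.median(q[(abs(q[:,0])<.01)&(abs(q[:,1])<.01)][:,2]); print("captop z",tz)
k=(abs(q[:,2]-tz)<.0015)&(np.hypot(q[:,0],q[:,1])<.025)
s=q[k]; print(np.percentile(s[:,:2],[.5,99.5],axis=0).round(4))
for yy in (-.01,0,.01):
  t=s[abs(s[:,1]-yy)<.002]; print(yy,t[:,0].min().round(4),t[:,0].max().round(4))
print(T[:3,3])
E
```

```text
collar 1009 [ 0.52007958 -0.26572031  0.01238865] [ 0.55185843 -0.23333539  0.01970298] [-0.0004  0.0037  0.1073]
studtop 401 [ 0.53657958 -0.24923512  0.03005392] [ 0.52892808 -0.2562917   0.02751555] [ 0.54386553 -0.24230702  0.03428805]
[328.5        246.5         23.79999924] [ 0.5364 -0.2501  0.016 ] [-1.000e-04  4.400e-03  1.073e-01]
captop z -0.004979988089471112
[[-0.0178 -0.0204]
 [ 0.0158  0.0207]]
-0.01 -0.0163 0.0142
0 -0.0186 0.0172
0.01 -0.016 0.0138
[ 0.53526598 -0.24589449  0.12331197]
```

Emit:
servo_tool(
  series="1 .001 .0035 0 0 0 0;1 .001 .0035 .015 0 0 0;1 .001 .0035 .03 0 0 0;1 .001 .0035 .042 0 0 0;1 .001 .0035 .05 0 0 0;1 .001 .0035 .052 0 0 0;1 .001 .0035 .052 0 0 0;1 .001 .0035 .052 0 0 0",
)

```text
time_s: 11.05
eef_pos: [0.5375, -0.2505, 0.0717]
eef_rot: [0.0, 0.989, 0.148, 0.0]
wrist_force: [-0.3, 0.3, -0.5]
opening: 0.411
grasp_force: 59.9
```

```bash
python3 - <<'E'
from h import *
o=ctrl.get_obs(); print(o["time_s"],o["eef_pos"],o["grasp_force"],o["wrist_force"],o["torque"])
for n in ("wrist","scene"):
    c=cam(n); P=cloud(c); save(c,n+"6.png"); T=pose(); x,y,z=P[...,0],P[...,1],P[...,2]
    m=(np.hypot(x-.536,y+.249)<.035)&(z>.011)&(z<.021); p=P[m]
    if len(p): print(n,"collar",len(p),p.min(0).round(4),p.max(0).round(4))
    if n=="scene":
        u=c["E"]; q=np.linalg.inv(u)@np.array([.536,-.249,.05,1]); U=int(q[0]/q[2]*c["f"]+c["cx"]); V=int(q[1]/q[2]*c["f"]+c["cy"]); s=c["img"][V-45:V+45,U-60:U+60,::-1]; 
        w=cv2.imread("pics/wrist6.png")[150:450,140:500]; cv2.imwrite("pics/m6.png",np.hstack([cv2.resize(s,(400,300),interpolation=cv2.INTER_CUBIC),w]))
E
```

```text
11.05 [ 0.53754889 -0.25047206  0.07167548] 59.90555162541568 [-0.25675186  0.30425056 -0.53771021] [-0.01348388  0.0130746   0.0242462 ]
wrist collar 756 [ 0.5314 -0.2636  0.0119] [ 0.5521 -0.2332  0.0175]
scene collar 33 [ 0.5029 -0.2624  0.011 ] [ 0.5689 -0.2282  0.0208]
```

View pics/m6.png

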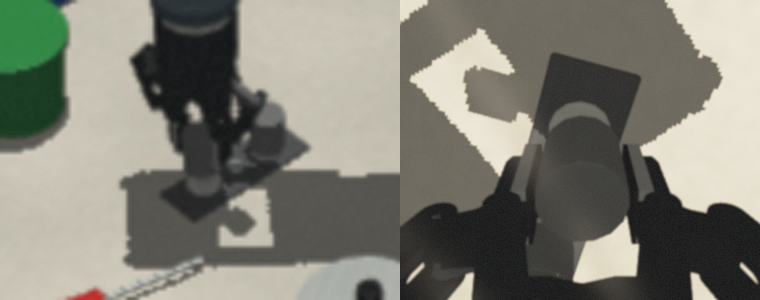

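Emit:
servo_tool(
  series="1 -.0005 -.0013 0 0 0 0;1 -.0005 -.0013 0 0 0 0;1 -.0005 -.0013 .004 0 0 0;1 -.0005 -.0013 .008 0 0 0;1 -.0005 -.0013 .01 0 0 0;1 -.0005 -.0013 .012 0 0 0;1 -.0005 -.0013 .012 0 0 0",
)

```text
time_s: 11.73
eef_pos: [0.5371, -0.2495, 0.0601]
eef_rot: [0.0, 0.989, 0.148, 0.001]
wrist_force: [-0.2, 1.0, 6.6]
opening: 0.407
grasp_force: 60.6
```

```bash
python3 - <<'E'
from h import *
o=ctrl.get_obs(); print(o["time_s"],o["eef_pos"],o["grasp_force"],o["wrist_force"],o["torque"])
E
```

```text
11.7333 [ 0.53714154 -0.24953805  0.06009441] 60.64645247999579 [-0.24732597  1.01145833  6.55396561] [0.21536622 0.00580325 0.05681285]
```

Emit:
servo_tool(
  series="1 0 0 .002 0 0 0;1 0 0 .004 0 0 0;1 0 0 .004 0 0 0",
)

```text
time_s: 11.98
eef_pos: [0.5366, -0.2491, 0.0549]
eef_rot: [0.0, 0.989, 0.148, 0.0]
wrist_force: [3.6, -0.1, -4.8]
opening: 0.402
grasp_force: 60.3
```

Emit:
servo_tool(
  series="1 0 0 .002 0 0 0;1 0 0 .004 0 0 0;1 0 0 .004 0 0 0",
)

```text
time_s: 12.23
eef_pos: [0.5366, -0.2492, 0.0513]
eef_rot: [-0.0, 0.989, 0.148, 0.0]
wrist_force: [0.1, 1.4, 5.1]
opening: 0.406
grasp_force: 61.2
```

Emit:
servo_tool(
  series="1 0 0 .002 0 0 0;1 0 0 .003 0 0 0;1 0 0 .003 0 0 0",
)

```text
time_s: 12.48
eef_pos: [0.5367, -0.2493, 0.0489]
eef_rot: [0.0, 0.989, 0.148, 0.0]
wrist_force: [-0.3, 3.2, 8.2]
opening: 0.407
grasp_force: 61.6
```

Emit:
servo_tool(
  series="1 0 0 .001 0 0 0;1 0 0 .002 0 0 0;1 0 0 .003 0 0 0;1 0 0 .004 0 0 0;1 0 0 .004 0 0 0;1 0 0 .004 0 0 0",
)

```text
time_s: 12.98
eef_pos: [0.5369, -0.2493, 0.0477]
eef_rot: [0.0, 0.989, 0.148, 0.0]
wrist_force: [-7.8, 7.5, 28.5]
opening: 0.405
grasp_force: 64.3
```

```bash
python3 - <<'E'
from h import *
c=cam("wrist"); save(c,"w7.png"); P=cloud(c); T=pose(); Q=(P-T[:3,3])@T[:3,:3]
m=(np.hypot(Q[...,0],Q[...,1])<.012)&(abs(Q[...,2])<.03); print("captop z",np.median(P[...,2][m]),"tool z",np.median(Q[...,2][m]))
p=P[m]; k=abs(p[:,2]-np.median(p[:,2]))<.003; p=p[k]; print(np.linalg.lstsq(np.c_[p[:,:2]-p[:,:2].mean(0),np.ones(len(p))],p[:,2],rcond=None)[0])
o=ctrl.get_obs(); print(o["time_s"],o["eef_pos"],o["grasp_force"],o["wrist_force"],o["torque"])
c=cam("top"); P=cloud(c); save(c,"top7.png"); lid(P,.527,-.027,0); x,y,z=P[...,0],P[...,1],P[...,2]; circ(P,(np.hypot(x-.516,y-.175)<.08)&(z>.051)&(z<.058),"rim")
E
```

```text
captop z 0.05240552912239377 tool z -0.004657110065660891
[-0.00361898 -0.00062299  0.05240022]
13.0333 [ 0.5368667  -0.24934335  0.04774792] 64.28005951456726 [-7.65589354  7.38283516 29.04452274] [ 1.32241499  1.40161036 -0.05157603]
disc 2216 [ 0.5265 -0.0269  0.0099] [ 0.5206 -0.0254] 0.0832
knob 92 [ 0.5266 -0.0271  0.0395] [ 0.5265 -0.0274] 0.0125
rim 219 [0.5153 0.1771 0.0541] [0.5159 0.1758] 0.065
```

```bash
python3 -c "
from bench import ctrl
print(ctrl.hand_in())"
```

```text
the job is handed in; nothing more can be done
None
```

The job is handed in with no verdict shown: the lid lies flat on the shelf, and the cap has clicked onto the bare stud with the arm still pressing at about 28 N, its measured height putting the collar fully down.

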